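Hold the hidden T-head bolt behind the lens bracket

ROBOT

A 6-joint arm with a two-finger parallel gripper is mounted at the origin on the work surface. World frame = base frame: x ahead of the robot, y to its left, z up, the work surface at z = 0. Lengths are in m, angles in rad, forces in N, time in s.
With the tool pointing down it reaches from about 0.425 to 0.95 m from the base axis. Payload 3.5 kg.
Tool frame: the origin (TCP) lies at the very end of the fingers, on their centre line; the grasp point (between the pads) lies 19 mm behind it; z points along the fingers, y is the line along which they close (so a half turn about z gives the same grasp; the last joint's range is limited). The gripper opens to 85 mm and grips with 20 to 120 N. Pads are 22 mm wide; open, the fingers measure 114 mm over their backs; the gripper's body (76 mm by 85 mm) begins 54 mm behind the grasp point. The pads swing forward as they close: fully open they stand 13 mm farther back than shut.
Start: joints at [0.957, 0.286, 1.577, -0, 1.279, -0.15], TCP at [0.302, 0.604, 0.231] pointing down, gripper open.
Joint ranges: [-2.77, 2.77], [-0.9, 2.22], [0.21, 2.48], [-1.53, 4.67], [0.24, 2.81], [-2.84, 2.84]. Speed limits (rad/s): [2.79, 2.79, 3.14, 3.14, 3.14, 3.14].

INTERFACE

Orientations are given as a unit quaternion [x, y, z, w].
In Python, from plant import ctrl, optics, sign_off gives the robot as it stands.
- The arm moves only by the shell command python3 -m creep 'ROWS' [FORCE]. ROWS is JSON, a list of rows, each an object of numbers: "x", "y", "z": the shift along the tool's x, y, z in mm; "rx", "ry", "rz": the turn, a rotation vector about the tool's x, y, z in degrees; "grip": the opening, from 0 (shut) to 1 (fully open). In form: [{"x": .., "y": .., "z": .., "rx": .., "ry": .., "rz": .., "grip": ..}, ...]. A call has exactly 10 rows; each row shifts and turns the commanded pose from where the row before left it, along the tool's axes as they then stand; what a row does not reach is not made up. A row lasts 1/12 s, in which the tool goes at most 41.7 mm and 7.16 degrees, less where a joint would pass 70% of its speed; a pose out of reach is approached as far as the arm can. A call with a gripper value outside its range is refused whole. The fingers move at their own pace and stop on an object; FORCE is the grip in N (left out, the last holds). Time passes only in rows, so rows that do not move let the fingers close, or fill a call up. It gives the time, the measured TCP pose, the force, the opening and the grip force at its end, in the units of the state.
- ctrl.get_state(): the state, without advancing time (a new reading comes with each control period).
- optics.read_camera(name): name is "side" or "top"; returns a dict with "color" (400x640x3 uint8, blue, green, red), "K" (3x3 intrinsics, pixels), "R" (3x3) and "t" (3): a world point X has camera coordinates R X + t. Camera axes: x right, y down, z forward; pixel columns grow to the right and rows downward; lengths in m; the calibration is good to about 2 mm. A picture is of the moment at which its call begins. There is no depth.
- sign_off(): hands the job in; it is judged then, once.
The state is a dict: "time": time; "qpos": joint angles; "dq": joint speeds; "joint_efforts": joint torques, N m; "eef_pos": TCP position; "tcp_rot": TCP orientation; "contact_force": force on the tool from outside, world axes, zero at the start; "wrist_torque": the same for the moment, N m; "opening": opening from 0.0 (shut) to 1.0 (fully open); "finger_force": force on a finger pad.
Only numpy, scipy, OpenCV 4.12 (cv2) and the standard library are available. Lean on these libraries where they do the work, as an engineer would, in place of code of your own. Each camera call takes 0.05 s, during which the arm holds its last target. There are 200 camera calls.

TASK

One of the two lens brackets has a weighted spanner hanging on its front nut. Lift the loose dust cover off that bracket by its knob and lay it knob up on the bench, then reach down into the gap behind the bracket plate, grip the hidden bolt head by its two flats and turn it until the spanner stands level, touching only the bolt head and not the spanner. Finish while still holding the head there so that the bolt cannot turn back, and leave the other bracket with its cover, the canister, the glass shade and the gauge case alone.

Things in the scene. Friction and masses are not known exactly. Their poses are not given: they have to be found in the camera images.
- bracket_a: Bracket with the spanner, fixed (sizes in mm). Origin on the bench under mid-gap; x along the bolt axis towards the nut and spanner, y along the gap, z up. Base 110 x 110 x 12. Steel backing wall x -39 to -25, brass bracket plate x 25 to 35, both y -55 to 55 and 110 high. The 50 wide gap between is open at both y ends and, without its cover, on top. Bolt axis at y 0, 84 up.
- bolt (a joint): Angle (rad) of bolt, head, nut and spanner, rigidly one. 0: spanner level, flats upright. Positive: spanner end (+y) lowered, a turn about minus x of bracket_a. The weight (about 0.16 N m) keeps it at its stop at 0.26 until the head is turned, and drops it back when let go. Range -0.25 to 0.26.
- cover_a: The loose aluminium dust cover on bracket_a (100 to 210 g), a plate 76 x 100 x 4 mm with two lips 5 deep beneath that sit inside the gap with 3 mm play in x. Origin at the centre of the lips' lower edge, 105 above the bench at the start, axes as bracket_a.
- cover_a_knob (a point): Centre of that cover's round knob: 22 mm diameter, 24 high, on a 12 neck 6 high; 25 above the cover's lower edge (130 above the bench at the start, 25 once laid on the bench). The bench from x 0.40 to 0.51 m, y -0.06 to 0.06 m is always empty, room for the cover.
- bracket_b: The other bracket, without a spanner, of the same make and frame, with the same kind of bolt. Leave alone.
- cover_b_knob (a point): Knob centre of the identical cover on bracket_b. Leave alone.
- canister_mid (a point): Brass screw-top canister, 72 in diameter, 94 high; this point is half-way up. Leave alone.
- shade_mid (a point): White milk-glass shade, a flared open cone 116 in diameter below, 56 on top, 85 high; this point is half-way up. Leave alone.
- gauge_case_mid (a point): Flat steel feeler-gauge case, 110 x 26 x 16, lying on the bench; this point is half-way up. Leave alone.
- bolt_head (a point): Steel T-bolt head hidden in the gap, a bar 18 (x) x 14 (y) x 32 (z) mm. Origin at its centre: mid-gap, 84 above the bench, 26 below the wall tops. x is the bolt axis, along bracket_a's x. The flats to grip face +y and -y, 14 apart; the head leans with the spanner at the start. A 24 collar joins it to the bracket plate.
- spanner_weight (a point): Centre of the dark weight disc (38 mm diameter, 18 thick in x) at the end of the steel spanner on the front nut, 92 mm along +y from the bolt axis and 43 mm in +x from the head's centre; turns with the bolt. Spanner ring 40 in diameter at x 38 to 48 on the axis, arm 15 high between. Not to be touched.
Things that resemble listed ones, but are neither listed nor needed, are in the scene too. Leave any red look-alike of the bracket_a alone. Leave any blue or green look-alike of the cover_a alone.

How it is judged:
By the outcome, as a careful person would: the job done as asked, in the order asked, and still so for the second after the job is handed in, while the arm keeps its last pose, push and grip.
It also fails if it takes over 46 s, if anything falls off the work surface, if the arm or the gripper's body presses on something with over 40 N, if the wrist force passes 120 N, or if a joint passes its speed limit or range.

## Working session

There is one attempt and no reset: what is moved stays moved. The work goes in short steps, Python scripts to look and compute and a shell command to move; the robot and the scene stay as the last step left them, time stands still between calls to the robot, and variables do not carry over. Pictures are saved under pics/ and viewed, at most 10 in all, crops included, and the job is handed in when it is done.

```bash
ls; mkdir -p pics; python3 - <<'E'
from plant import ctrl, optics
import cv2
s=ctrl.get_state();print(s)
for n in("side","top"):
    d=optics.read_camera(n);cv2.imwrite(f"pics/{n}0.png",d["color"]);print(n,d["K"].tolist(),d["R"].tolist(),d["t"].tolist())
E
```

```text
pics
{'time': 0.0, 'qpos': array([ 9.57030688e-01,  2.87186361e-01,  1.57816207e+00,  6.37724551e-06,
        1.27858433e+00, -1.50017109e-01]), 'dq': array([-2.68962884e-04, -1.59996954e-03,  9.21247198e-04,  1.80161416e-05,
        2.52452346e-04, -4.81165116e-04]), 'joint_efforts': array([-1.03804326e-03, -4.05985236e+01, -2.92622226e+01, -1.59916167e-04,
        5.83714034e-03,  3.64060526e-06]), 'eef_pos': array([0.30153594, 0.60318204, 0.22994145]), 'tcp_rot': array([ 2.29802771e-01,  9.73236517e-01, -1.08462775e-03, -4.38883963e-04]), 'contact_force': array([0.79142106, 0.2510801 , 0.42520352]), 'wrist_torque': array([ 0.01961301, -0.04592946, -0.01615529]), 'finger_force': 0.0, 'opening': 1.0011935658941578}
side [[406.8070743662608, 0.0, 315.6025297347839], [0.0, 406.8070743662608, 198.80559422154576], [0.0, 0.0, 1.0]] [[-0.9859348212883264, -0.16696088342220974, -0.007522737402780793], [-0.11968059366565778, 0.7367222459590694, -0.6655200130791411], [0.11665797731399093, -0.6552590294806319, -0.7463420935557022]] [0.4883121675449289, 0.15842836757195594, 0.9284835956479621]
top [[414.9906807481599, 0.0, 321.66801987824994], [0.0, 414.9906807481599, 205.16463168710672], [0.0, 0.0, 1.0]] [[-0.01357970384179388, -0.9999038673990833, -0.002801357514795432], [-0.9774665513821538, 0.013865101759264196, -0.21063451730968738], [0.21065310957270222, -0.00012212109474922373, -0.9775608689558872]] [-0.04274573358240111, 0.5503020952754955, 0.92561211901743]
```

View pics/side0.png

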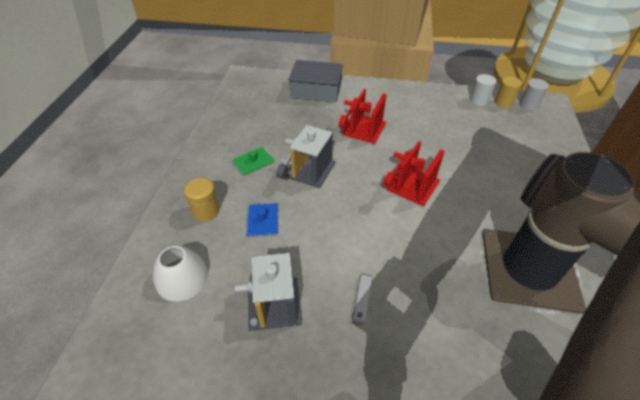

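View pics/top0.png

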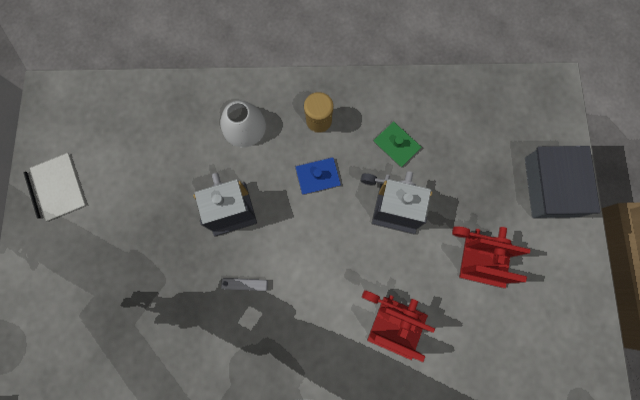

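Candidates for the spanner bracket are top (404,204) = side (310,150), and top (222,203) = side (272,280). The first has the dark weight disc, at top (370,180) and side (283,171). The second has none. The red pair at top (400,325) and (490,258), and the blue and green covers, are decoys. I'll confirm this in a crop and measure the cover.

```bash
cat > h.py <<'E'
import numpy as np, cv2
from plant import ctrl, optics
def ray(d,px):
    r=d["R"].T@np.linalg.inv(d["K"])@[px[0],px[1],1.]; return -d["R"].T@d["t"], r
def plane(d,px,z):
    c,r=ray(d,px); return c+r*(z-c[2])/r[2]
def proj(d,X):
    p=d["K"]@(d["R"]@np.asarray(X,float)+d["t"]); return p[:2]/p[2]
def tri(d1,p1,d2,p2):
    c1,r1=ray(d1,p1);c2,r2=ray(d2,p2)
    a=np.linalg.lstsq(np.c_[r1,-r2],c2-c1,rcond=None)[0]
    A=c1+r1*a[0];B=c2+r2*a[1]; return (A+B)/2,np.linalg.norm(A-B)
E
python3 - <<'E'
from h import *
T=optics.read_camera("top");S=optics.read_camera("side")
out=[]
for n,d,(u0,v0,u1,v1) in(("top",T,(350,160,450,240)),("side",S,(265,115,345,195))):
    im=d["color"];g=im.min(2);m=np.zeros_like(g);m[v0:v1,u0:u1]=(g[v0:v1,u0:u1]>135)*255
    m=cv2.morphologyEx(m,cv2.MORPH_OPEN,np.ones((7,7),np.uint8))
    c=max(cv2.findContours(m,0,2)[0],key=cv2.contourArea);r=cv2.minAreaRect(c)
    b=cv2.boxPoints(r);ap=cv2.approxPolyDP(cv2.convexHull(c),4,True)[:,0]
    print(n,cv2.contourArea(c),r,ap.tolist())
    W=np.array([plane(d,p,.114) for p in ap]);print(W.round(4).tolist(),W.mean(0))
    print(np.linalg.norm(W-np.roll(W,-1,0),axis=1), [np.degrees(np.arctan2(*(np.roll(W,-1,0)-W)[i,1::-1])) for i in range(len(W))])
    cr=cv2.resize(im[v0:v1,u0:u1],None,fx=4,fy=4,interpolation=cv2.INTER_CUBIC)
    cv2.drawContours(cr,[((ap-[u0,v0])*4+2).astype(int)],-1,(0,0,255),1)
    out.append(cv2.resize(cr,(400,320)))
cv2.imwrite("pics/crop1.png",np.hstack(out))
E
```

```text
top 1080.0 ((405.48028564453125, 199.91854858398438), (44.672088623046875, 32.4547233581543), 12.994616508483887) [[387, 181], [428, 189], [424, 219], [382, 210]]
[[0.5915, -0.1989, 0.114], [0.5715, -0.2903, 0.114], [0.5031, -0.2768, 0.114], [0.5248, -0.1846, 0.114]] [ 0.54774115 -0.23767959  0.114     ]
[0.09357091 0.06975532 0.09469466 0.06825385] [np.float64(-102.32850503616278), np.float64(168.8455578359557), np.float64(76.771396985285), np.float64(-12.062223974316044)]
side 755.5 ((308.89654541015625, 138.85191345214844), (36.17372131347656, 28.216632843017578), 16.389541625976562) [[328, 131], [317, 154], [290, 148], [290, 139], [305, 125]]
[[0.5074, -0.2745, 0.114], [0.5214, -0.1802, 0.114], [0.5931, -0.1917, 0.114], [0.6005, -0.2264, 0.114], [0.5726, -0.29, 0.114]] [ 0.55901373 -0.2325621   0.114     ]
[0.0953546  0.07269777 0.03546175 0.06945673 0.06696665] [np.float64(81.6040428076371), np.float64(-9.103745530668373), np.float64(-77.98916265209049), np.float64(-113.70612513383708), np.float64(166.65999374970505)]
```

View pics/crop1.png

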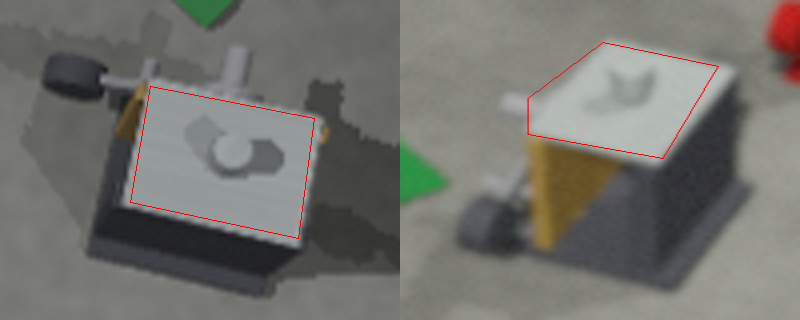

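The crop confirms it: the weight disc hangs on the spanner at crop (75,78) in top and (485,225) in side. The silver cover's knob is at about top px (408,198).

```bash
python3 - <<'E'
from h import *
T=optics.read_camera("top");S=optics.read_camera("side")
for z in(.130,.142):print(plane(T,(408.2,198),z),plane(S,(311.4,134),z))
print(tri(T,(408.2,198),S,(311.4,134)))
c=[.548,-.2375]
for x in (.545,.550,.555):print(x,proj(T,[x,-.236,.14]),proj(S,[x,-.236,.14]))
s=ctrl.get_state()
from scipy.spatial.transform import Rotation as R
print(R.from_quat(s["tcp_rot"]).as_matrix().round(3))
# knob blob: bright disc in enlarged top
im=T["color"][185:212,392:424].min(2);print(im[:, ::1].tolist() if 0 else "")
d=R.from_quat(s["tcp_rot"]).as_matrix().T
for k in([.548,-.236,.23],):print("shift mm tool",1000*d@(np.array(k)-s["eef_pos"]))
E
```

```text
[ 0.54769631 -0.24113974  0.13      ] [ 0.5452528  -0.23601557  0.13      ]
[ 0.54492941 -0.23856789  0.142     ] [ 0.54251806 -0.22156679  0.142     ]
(array([ 0.54757097, -0.24210421,  0.12521549]), np.float64(0.0023942455954460984))
0.545 [406.8342659  198.19375861] [311.43665402 130.95201894]
0.55 [406.70396024 195.95988466] [309.51586495 130.75652938]
0.555 [406.57395766 193.73120641] [307.59722346 130.5612584 ]
[[-0.894  0.447 -0.   ]
 [ 0.447  0.894 -0.001]
 [ 0.    -0.001 -1.   ]]

shift mm tool [-595.7308778  -640.69874353    1.29411306]
```

```bash
python3 -m creep '[{"rz":-5},{"rz":-5},{"rz":-4.6},{"x":-9,"y":-17},{"x":-18,"y":-33},{"x":-18,"y":-33},{"x":-18,"y":-33},{"x":-18,"y":-33},{"x":-18,"y":-33},{"x":-18,"y":-33}]' 40
python3 -m creep '[{"x":-18,"y":-33},{"x":-18,"y":-33},{"x":-18,"y":-33},{"x":-18,"y":-33},{"x":-18,"y":-33},{"x":-18,"y":-33},{"x":-18,"y":-33},{"x":-18,"y":-33},{"x":-18,"y":-33},{"x":-18,"y":-33}]'
```

```text
$[0]: bad value
$[0]: bad value
```

```bash
python3 -m creep '[{"x":0,"y":0,"z":0,"rx":0,"ry":0,"rz":-5,"grip":1},{"x":0,"y":0,"z":0,"rx":0,"ry":0,"rz":-5,"grip":1},{"x":0,"y":0,"z":0,"rx":0,"ry":0,"rz":-4.6,"grip":1},{"x":-9,"y":-17,"z":0,"rx":0,"ry":0,"rz":0,"grip":1},{"x":-18,"y":-33,"z":0,"rx":0,"ry":0,"rz":0,"grip":1},{"x":-18,"y":-33,"z":0,"rx":0,"ry":0,"rz":0,"grip":1},{"x":-18,"y":-33,"z":0,"rx":0,"ry":0,"rz":0,"grip":1},{"x":-18,"y":-33,"z":0,"rx":0,"ry":0,"rz":0,"grip":1},{"x":-18,"y":-33,"z":0,"rx":0,"ry":0,"rz":0,"grip":1},{"x":-18,"y":-33,"z":0,"rx":0,"ry":0,"rz":0,"grip":1}]' 40
```

```text
time: 1.13
eef_pos: [0.3719, 0.3675, 0.2314]
tcp_rot: [0.104, 0.995, 0.0, 0.0]
contact_force: [1.4, 0.4, -0.3]
opening: 0.999
finger_force: 0.0
```

```bash
python3 -m creep '[{"x":-18,"y":-33,"z":0,"rx":0,"ry":0,"rz":0,"grip":1},{"x":-18,"y":-33,"z":0,"rx":0,"ry":0,"rz":0,"grip":1},{"x":-18,"y":-33,"z":0,"rx":0,"ry":0,"rz":0,"grip":1},{"x":-18,"y":-33,"z":0,"rx":0,"ry":0,"rz":0,"grip":1},{"x":-18,"y":-33,"z":0,"rx":0,"ry":0,"rz":0,"grip":1},{"x":-18,"y":-33,"z":0,"rx":0,"ry":0,"rz":0,"grip":1},{"x":-18,"y":-33,"z":0,"rx":0,"ry":0,"rz":0,"grip":1},{"x":-18,"y":-33,"z":0,"rx":0,"ry":0,"rz":0,"grip":1},{"x":-18,"y":-33,"z":0,"rx":0,"ry":0,"rz":0,"grip":1},{"x":-18,"y":-33,"z":0,"rx":0,"ry":0,"rz":0,"grip":1}]'
python3 -m creep '[{"x":-18,"y":-33,"z":0,"rx":0,"ry":0,"rz":0,"grip":1},{"x":-18,"y":-33,"z":0,"rx":0,"ry":0,"rz":0,"grip":1},{"x":-18,"y":-33,"z":0,"rx":0,"ry":0,"rz":0,"grip":1},{"x":-18,"y":-33,"z":0,"rx":0,"ry":0,"rz":0,"grip":1},{"x":-18,"y":-33,"z":0,"rx":0,"ry":0,"rz":0,"grip":1},{"x":-12,"y":-25,"z":0,"rx":0,"ry":0,"rz":0,"grip":0.8},{"x":-8,"y":-18,"z":0,"rx":0,"ry":0,"rz":0,"grip":0.7},{"x":-4,"y":-10,"z":0,"rx":0,"ry":0,"rz":0,"grip":0.65},{"x":0,"y":0,"z":0,"rx":0,"ry":0,"rz":0,"grip":0.65},{"x":0,"y":0,"z":0,"rx":0,"ry":0,"rz":0,"grip":0.65}]'
```

```text
time: 1.97
eef_pos: [0.4796, 0.0071, 0.2316]
tcp_rot: [0.104, 0.995, 0.0, 0.0]
contact_force: [1.2, -0.3, 0.7]
opening: 1.004
finger_force: 0.0
time: 2.8
eef_pos: [0.5455, -0.2276, 0.2311]
tcp_rot: [0.105, 0.995, 0.0, -0.0]
contact_force: [-0.7, 0.3, -0.4]
opening: 0.649
finger_force: 0.0
```

```bash
python3 -m creep '[{"x":-2,"y":-10,"z":15,"rx":0,"ry":0,"rz":0,"grip":0.65},{"x":0,"y":0,"z":20,"rx":0,"ry":0,"rz":0,"grip":0.65},{"x":0,"y":0,"z":20,"rx":0,"ry":0,"rz":0,"grip":0.65},{"x":0,"y":0,"z":15,"rx":0,"ry":0,"rz":0,"grip":0.65},{"x":0,"y":0,"z":10,"rx":0,"ry":0,"rz":0,"grip":0.65},{"x":0,"y":0,"z":10,"rx":0,"ry":0,"rz":0,"grip":0.65},{"x":0,"y":0,"z":5,"rx":0,"ry":0,"rz":0,"grip":0.65},{"x":0,"y":0,"z":0,"rx":0,"ry":0,"rz":0,"grip":0.65},{"x":0,"y":0,"z":0,"rx":0,"ry":0,"rz":0,"grip":0.65},{"x":0,"y":0,"z":0,"rx":0,"ry":0,"rz":0,"grip":0.65}]'
python3 - <<'E'
from h import *
o=[]
for n,(u0,v0,u1,v1) in(("top",(350,150,450,240)),("side",(260,90,360,180))):
    o.append(cv2.resize(optics.read_camera(n)["color"][v0:v1,u0:u1],None,fx=4,fy=4,interpolation=2))
cv2.imwrite("pics/c2.png",np.hstack(o))
E
```

```text
time: 3.63
eef_pos: [0.5462, -0.2384, 0.1375]
tcp_rot: [0.104, 0.995, -0.0, 0.001]
contact_force: [-0.3, -0.5, 0.3]
opening: 0.65
finger_force: 0.0
```

View pics/c2.png

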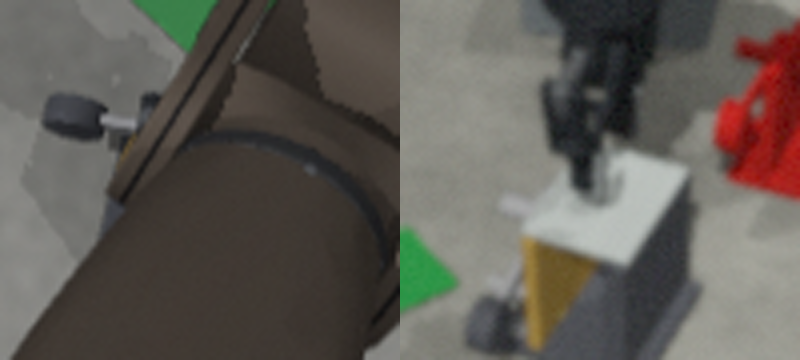

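The fingers straddle the knob (side crop about (605,185)). Next I go down 16 mm, close and lift.

```bash
python3 -m creep '[{"x":0,"y":0,"z":8,"rx":0,"ry":0,"rz":0,"grip":0.65},{"x":0,"y":0,"z":7,"rx":0,"ry":0,"rz":0,"grip":0.65},{"x":0,"y":0,"z":0,"rx":0,"ry":0,"rz":0,"grip":0.4},{"x":0,"y":0,"z":0,"rx":0,"ry":0,"rz":0,"grip":0.2},{"x":0,"y":0,"z":0,"rx":0,"ry":0,"rz":0,"grip":0.1},{"x":0,"y":0,"z":0,"rx":0,"ry":0,"rz":0,"grip":0.1},{"x":0,"y":0,"z":0,"rx":0,"ry":0,"rz":0,"grip":0.1},{"x":0,"y":0,"z":0,"rx":0,"ry":0,"rz":0,"grip":0.1},{"x":0,"y":0,"z":0,"rx":0,"ry":0,"rz":0,"grip":0.1},{"x":0,"y":0,"z":0,"rx":0,"ry":0,"rz":0,"grip":0.1}]' 40
```

```text
time: 4.57
eef_pos: [0.5455, -0.2381, 0.1213]
tcp_rot: [0.104, 0.995, 0.0, -0.0]
contact_force: [0.4, 1.0, 0.2]
opening: 0.24
finger_force: 39.1
```

```bash
python3 -m creep '[{"x":0,"y":0,"z":-4,"rx":0,"ry":0,"rz":0,"grip":0.1},{"x":0,"y":0,"z":-6,"rx":0,"ry":0,"rz":0,"grip":0.1},{"x":0,"y":0,"z":-10,"rx":0,"ry":0,"rz":0,"grip":0.1},{"x":0,"y":0,"z":-12,"rx":0,"ry":0,"rz":0,"grip":0.1},{"x":0,"y":0,"z":-15,"rx":0,"ry":0,"rz":0,"grip":0.1},{"x":0,"y":0,"z":-15,"rx":0,"ry":0,"rz":0,"grip":0.1},{"x":0,"y":0,"z":-12,"rx":0,"ry":0,"rz":0,"grip":0.1},{"x":0,"y":0,"z":-10,"rx":0,"ry":0,"rz":0,"grip":0.1},{"x":0,"y":0,"z":-4,"rx":0,"ry":0,"rz":0,"grip":0.1},{"x":0,"y":0,"z":0,"rx":0,"ry":0,"rz":0,"grip":0.1}]'
```

```text
time: 5.4
eef_pos: [0.5462, -0.2386, 0.2112]
tcp_rot: [0.104, 0.995, -0.001, 0.001]
contact_force: [0.4, -0.1, -1.7]
opening: 0.24
finger_force: 39.1
```

```bash
python3 -m creep '[{"x":6,"y":9,"z":0,"rx":0,"ry":0,"rz":0,"grip":0.1},{"x":12,"y":19,"z":0,"rx":0,"ry":0,"rz":0,"grip":0.1},{"x":18,"y":28,"z":0,"rx":0,"ry":0,"rz":0,"grip":0.1},{"x":18,"y":28,"z":0,"rx":0,"ry":0,"rz":0,"grip":0.1},{"x":18,"y":28,"z":0,"rx":0,"ry":0,"rz":0,"grip":0.1},{"x":18,"y":28,"z":0,"rx":0,"ry":0,"rz":0,"grip":0.1},{"x":18,"y":28,"z":0,"rx":0,"ry":0,"rz":0,"grip":0.1},{"x":15,"y":23,"z":0,"rx":0,"ry":0,"rz":0,"grip":0.1},{"x":10,"y":15,"z":0,"rx":0,"ry":0,"rz":0,"grip":0.1},{"x":5,"y":8,"z":0,"rx":0,"ry":0,"rz":0,"grip":0.1}]'
python3 -m creep '[{"x":0,"y":0,"z":5,"rx":0,"ry":0,"rz":-3,"grip":0.1},{"x":0,"y":0,"z":10,"rx":0,"ry":0,"rz":-3,"grip":0.1},{"x":0,"y":0,"z":16,"rx":0,"ry":0,"rz":-3,"grip":0.1},{"x":0,"y":0,"z":20,"rx":0,"ry":0,"rz":-3,"grip":0.1},{"x":0,"y":0,"z":25,"rx":0,"ry":0,"rz":0,"grip":0.1},{"x":0,"y":0,"z":25,"rx":0,"ry":0,"rz":0,"grip":0.1},{"x":0,"y":0,"z":25,"rx":0,"ry":0,"rz":0,"grip":0.1},{"x":0,"y":0,"z":25,"rx":0,"ry":0,"rz":0,"grip":0.1},{"x":0,"y":0,"z":15,"rx":0,"ry":0,"rz":0,"grip":0.1},{"x":0,"y":0,"z":7,"rx":0,"ry":0,"rz":0,"grip":0.1}]'
```

```text
time: 6.23
eef_pos: [0.4527, 0.0023, 0.2078]
tcp_rot: [0.103, 0.995, 0.0, -0.002]
contact_force: [0.9, 0.1, -0.9]
opening: 0.243
finger_force: 39.3
time: 7.07
eef_pos: [0.4523, 0.0002, 0.033]
tcp_rot: [-0.0, 1.0, 0.001, -0.003]
contact_force: [-0.9, -0.2, -0.4]
opening: 0.236
finger_force: 39.3
```

```bash
python3 -m creep '[{"x":0,"y":0,"z":4,"rx":0,"ry":0,"rz":0,"grip":0.1},{"x":0,"y":0,"z":4,"rx":0,"ry":0,"rz":0,"grip":0.1},{"x":0,"y":0,"z":3,"rx":0,"ry":0,"rz":0,"grip":0.1},{"x":0,"y":0,"z":2,"rx":0,"ry":0,"rz":0,"grip":0.1},{"x":0,"y":0,"z":1,"rx":0,"ry":0,"rz":0,"grip":0.1},{"x":0,"y":0,"z":1,"rx":0,"ry":0,"rz":0,"grip":0.1},{"x":0,"y":0,"z":0.5,"rx":0,"ry":0,"rz":0,"grip":0.1},{"x":0,"y":0,"z":0,"rx":0,"ry":0,"rz":0,"grip":0.1},{"x":0,"y":0,"z":0,"rx":0,"ry":0,"rz":0,"grip":0.1},{"x":0,"y":0,"z":0,"rx":0,"ry":0,"rz":0,"grip":0.1}]'
```

```text
time: 7.9
eef_pos: [0.4551, -0.0002, 0.021]
tcp_rot: [-0.0, 1.0, -0.0, 0.0]
contact_force: [0.5, -0.0, -0.7]
opening: 0.238
finger_force: 39.3
```

```bash
python3 -m creep '[{"x":0,"y":0,"z":1.5,"rx":0,"ry":0,"rz":0,"grip":0.1},{"x":0,"y":0,"z":1.5,"rx":0,"ry":0,"rz":0,"grip":0.1},{"x":0,"y":0,"z":1,"rx":0,"ry":0,"rz":0,"grip":0.1},{"x":0,"y":0,"z":0.8,"rx":0,"ry":0,"rz":0,"grip":0.1},{"x":0,"y":0,"z":0,"rx":0,"ry":0,"rz":0,"grip":0.1},{"x":0,"y":0,"z":0,"rx":0,"ry":0,"rz":0,"grip":0.1},{"x":0,"y":0,"z":0,"rx":0,"ry":0,"rz":0,"grip":0.1},{"x":0,"y":0,"z":0,"rx":0,"ry":0,"rz":0,"grip":0.3},{"x":0,"y":0,"z":0,"rx":0,"ry":0,"rz":0,"grip":0.5},{"x":0,"y":0,"z":0,"rx":0,"ry":0,"rz":0,"grip":0.6}]'
python3 -m creep '[{"x":0,"y":0,"z":0,"rx":0,"ry":0,"rz":0,"grip":0.6},{"x":0,"y":0,"z":0,"rx":0,"ry":0,"rz":0,"grip":0.6},{"x":0,"y":0,"z":-5,"rx":0,"ry":0,"rz":0,"grip":0.6},{"x":0,"y":0,"z":-12,"rx":0,"ry":0,"rz":0,"grip":0.6},{"x":0,"y":0,"z":-25,"rx":0,"ry":0,"rz":0,"grip":0.6},{"x":0,"y":0,"z":-35,"rx":0,"ry":0,"rz":0,"grip":0.6},{"x":0,"y":0,"z":-40,"rx":0,"ry":0,"rz":0,"grip":0.6},{"x":0,"y":0,"z":-40,"rx":0,"ry":0,"rz":0,"grip":0.6},{"x":0,"y":0,"z":-30,"rx":0,"ry":0,"rz":0,"grip":0.6},{"x":0,"y":0,"z":-13,"rx":0,"ry":0,"rz":0,"grip":0.6}]'
python3 - <<'E'
from h import *
for n in ("top","side"):
    cv2.imwrite(f"pics/{n}3.png",optics.read_camera(n)["color"])
o=[]
for n,(u0,v0,u1,v1) in(("top",(350,150,450,240)),("side",(260,110,360,200))):
    o.append(cv2.resize(cv2.imread(f"pics/{n}3.png")[v0:v1,u0:u1],None,fx=4,fy=4,interpolation=2))
cv2.imwrite("pics/c3.png",np.hstack(o))
E
```

```text
time: 8.73
eef_pos: [0.4552, -0.0003, 0.0162]
tcp_rot: [-0.0, 1.0, -0.0, 0.0]
contact_force: [0.3, -0.0, -0.6]
opening: 0.576
finger_force: 0.0
time: 9.57
eef_pos: [0.4572, -0.0006, 0.2223]
tcp_rot: [-0.0, 1.0, -0.001, 0.005]
contact_force: [1.1, -0.3, 0.7]
opening: 0.601
finger_force: 0.0
```

View pics/c3.png

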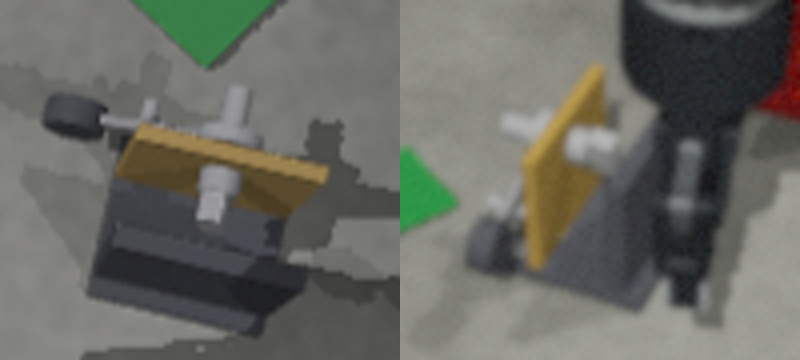

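View pics/side3.png

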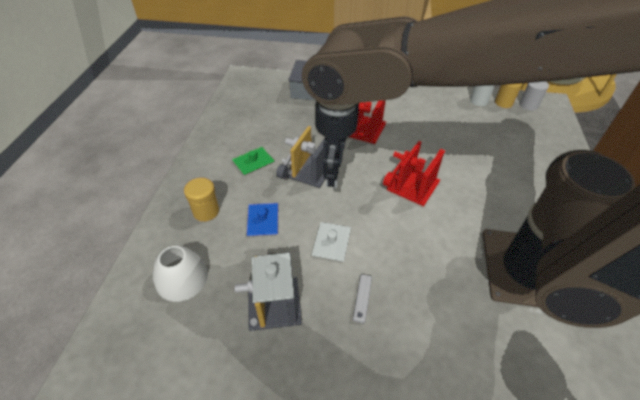

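```bash
python3 - <<'E'
from h import *
T=optics.read_camera("top")
im=T["color"].astype(int)
x0,y0=350,150
sat=im[...,2]-im[...,0]
for thr in(40,):
    m=np.zeros(sat.shape,np.uint8);m[170:215,372:440]=(sat[170:215,372:440]>thr)
    # per-column: upper brass edge, bright->dark transition
    U=[];B=[]
    for u in range(388,430):
        v=np.where(m[:,u])[0]
        if len(v)<4: continue
        r=im[v[0]-1:v[0]+8,u,2];g=np.diff(r[2:])
        U.append((u,v[0]-.5));B.append((u,v[0]-1+2+np.argmin(g)+.5))
    for nm,P in(("x35",U),("x25",B)):
        W=np.array([plane(T,p,.110) for p in P])
        f=cv2.fitLine(W[:,:2].astype(np.float32),cv2.DIST_HUBER,0,.001,.001).ravel()
        print(nm,np.degrees(np.arctan2(f[1],f[0])),f[2:])
    ys=np.where(m)
    print("ext",ys[1].min(),ys[1].max())
print(sat[178:200,[376,378,380,382,384,386]].tolist()); print("red rows"); 
for v in range(178,200): print(v,im[v,380:436:3,2].tolist())
yaw=np.radians(-12.2);c,s=np.cos(yaw),np.sin(yaw)
def L(p,o=(.5465,-.238)): return [o[0]+c*p[0]-s*p[1],o[1]+s*p[0]+c*p[1],p[2]]
for n,p in dict(c1=(.035,.055,.11),c2=(.035,-.055,.11),c3=(.025,.055,.11),c4=(.025,-.055,.11),w1=(-.025,.055,.11),w2=(-.025,-.055,.11),w3=(-.039,.055,.11),w4=(-.039,-.055,.11),headtop=(0,.0041,.0995),b1=(-.055,.055,.012),b2=(-.055,-.055,.012)).items():
    print(n,((proj(T,L(p))-[x0,y0])*4+2).round(0))
E
```

```text
x35 75.84012 [ 0.580486   -0.24768469]
x25 75.43617 [ 0.57088023 -0.24687406]
ext 379 431
[[-3, 0, 2, 3, 2, -4], [-4, -3, -2, -1, -2, -4], [-3, -4, -3, -4, 2, 15], [-4, -4, -4, -5, 30, 61], [1, -2, -2, -3, 59, 74], [4, 1, -1, -3, 73, 75], [3, 3, -1, 17, 70, 71], [3, 1, -2, 43, 48, 51], [4, 3, -3, 52, 47, 46], [4, 3, 2, 52, 46, 47], [4, 4, 20, 50, 47, 47], [3, 3, 40, 47, 47, 47], [3, 2, 51, 46, 46, 46], [3, 2, 51, 45, 45, 46], [3, 5, 50, 47, 45, 45], [3, 15, 48, 45, 46, 42], [3, 13, 31, 35, 43, 41], [4, -7, 0, 12, 27, 36], [4, -8, -9, -8, 0, 13], [4, -8, -7, -8, -7, -6], [3, -8, -7, -7, -7, -6], [3, -7, -9, -9, -8, -7]]
red rows
178 [104, 107, 145, 102, 108, 107, 109, 121, 120, 149, 129, 121, 124, 122, 120, 119, 119, 120, 123]
179 [116, 116, 131, 82, 108, 108, 108, 110, 114, 150, 124, 121, 123, 123, 122, 119, 109, 120, 113]
180 [136, 135, 125, 92, 104, 102, 109, 120, 131, 149, 118, 120, 123, 123, 122, 119, 82, 108, 86]
181 [121, 131, 146, 139, 108, 107, 115, 137, 152, 149, 119, 121, 122, 125, 124, 119, 76, 77, 79]
182 [71, 100, 156, 155, 139, 131, 127, 140, 151, 152, 132, 121, 121, 12
[... 1011 characters left out ...]
37, 149, 155, 138, 77]
194 [88, 81, 80, 82, 81, 80, 80, 142, 152, 134, 80, 89, 89, 91, 85, 117, 145, 123, 77]
195 [77, 76, 79, 80, 81, 80, 83, 143, 151, 131, 78, 84, 90, 90, 89, 90, 103, 101, 78]
196 [73, 66, 70, 77, 80, 81, 89, 140, 145, 128, 76, 74, 90, 91, 90, 90, 91, 76, 76]
197 [71, 68, 64, 69, 77, 83, 90, 137, 142, 122, 77, 74, 83, 91, 90, 90, 88, 75, 76]
198 [64, 69, 65, 64, 73, 82, 88, 148, 156, 102, 80, 74, 74, 90, 90, 91, 82, 75, 76]
199 [63, 65, 63, 64, 73, 74, 79, 150, 151, 77, 89, 75, 74, 83, 90, 91, 79, 76, 75]
c1 [136. 127.]
c2 [328. 164.]
c3 [133. 143.]
c4 [326. 181.]
w1 [118. 228.]
w2 [313. 266.]
w3 [114. 252.]
w4 [309. 290.]
headtop [211. 207.]
b1 [ 89. 308.]
b2 [266. 343.]
```

```bash
python3 - <<'E'
from h import *
from scipy.spatial.transform import Rotation as R
T=optics.read_camera("top");S=optics.read_camera("side")
a=plane(T,(383.4,183.6),.11);b=plane(T,(431.6,192.6),.11)
print(a,b,np.linalg.norm(a-b),np.degrees(np.arctan2(*(a-b)[1::-1]))-90)
for yd in (-13.3,-14.3):
    y=np.radians(yd);ex=np.array([np.cos(y),np.sin(y),0]);ey=np.array([-np.sin(y),np.cos(y),0])
    m=(a+b)/2; nl=np.array([.5757,-.2473,.11]); o=m-ex*ex.dot(m-nl)-.03*ex; o[2]=0
    print(yd,"origin",o)
    G=lambda p:o+ex*p[0]+ey*p[1]+np.array([0,0,p[2]])
    for n,p in dict(ht=(-.009,.0041,.0995),htF=(.009,.0041,.0995),wt=(.043,.092*np.cos(.26),.084-.092*np.sin(.26)),shaftend=(.06,0,.084)).items(): print(n,proj(T,G(p)),(proj(T,G(p))-[350,150])*4+2,(proj(S,G(p))-[260,110])*4+[402,2])
# measured head centre from top: bright bar
im=T["color"];print(im[192:216,394:412,2])
E
```

```text
[ 0.58663493 -0.19111832  0.11      ] [ 0.56406542 -0.29893976  0.11      ] 0.11015827691097627 -11.822625356158284
-13.3 origin [ 0.54699454 -0.23832605  0.        ]
ht [401.80526282 204.76548287] [209.2210513  221.06193148] [616.41704801 138.95009704]
htF [403.20515488 197.22772729] [214.82061951 190.91090916] [591.33443533 132.11880193]
wt [367.75157535 180.04954095] [ 73.0063014 122.1981638] [492.64862406 244.01208396]
shaftend [407.52604886 178.39864483] [232.10419545 115.59457932] [525.30365441 127.26869067]
-14.3 origin [ 0.54715173 -0.23784135  0.        ]
ht [401.52576859 204.65554878] [208.10307437 220.62219514] [615.86015977 139.52081525]
htF [403.06233616 197.14881801] [214.24934462 190.59527204] [590.96636489 132.39758497]
wt [367.98476509 179.4486268 ] [ 73.93906035 119.79450719] [490.63188343 243.10693221]
shaftend [407.75575125 178.43363746] [233.023005   115.73454983] [525.60008816 126.77654836]
[[ 87  83  82  82  81  81 111 134 145 150 150 150 138 119 105  94  91  90]
 [ 80  80  81  80  79  80 120 139 147 150 152 149 147 137 124 102  88  91]
 [ 81  80  80  81  79  8
[... 926 characters left out ...]
 76  74  73  73  73  72]
 [ 64  63  63  63  62  63  78  81  83  82  83  82  75  73  74  73  74  75]
 [ 62  59  64  65  65  64  66  67  73  74  76  78  74  73  72  72  72  73]
 [ 64  61  68  63  60  61  63  64  65  64  64  66  69  72  73  73  72  73]
 [ 73  72  75  65  60  64  70  63  58  61  64  64  64  69  72  74  73  73]
 [ 73  74  73  73  74  74  78  66  60  63  64  61  57  56  62  66  72  75]
 [ 72  72  73  72  73  73  73  73  75  73  70  63  56  53  48  50  63  65]
 [ 72  73  72  72  73  72  73  72  73  73  73  73  75  73  70  65  59  55]
 [ 68  72  74  72  72  71  72  73  73  72  73  72  72  73  72  73  77  74]
 [ 53  63  67  65  68  71  73  72  71  72  72  72  72  72  73  73  72  65]]
```

```bash
python3 -m creep '[{"x":-4,"y":-10,"z":0,"rx":0,"ry":0,"rz":0,"grip":0.5},{"x":-8,"y":-20,"z":0,"rx":0,"ry":0,"rz":0,"grip":0.5},{"x":-12,"y":-30,"z":0,"rx":0,"ry":0,"rz":0,"grip":0.5},{"x":-13,"y":-32,"z":0,"rx":0,"ry":0,"rz":0,"grip":0.5},{"x":-13,"y":-32,"z":0,"rx":0,"ry":0,"rz":0,"grip":0.5},{"x":-13,"y":-32,"z":0,"rx":0,"ry":0,"rz":0,"grip":0.5},{"x":-12,"y":-29,"z":0,"rx":0,"ry":0,"rz":0,"grip":0.5},{"x":-8,"y":-20,"z":0,"rx":0,"ry":0,"rz":0,"grip":0.5},{"x":-5,"y":-11,"z":0,"rx":0,"ry":0,"rz":0,"grip":0.5},{"x":-1,"y":-4,"z":0,"rx":0,"ry":0,"rz":0,"grip":0.5}]'
python3 -m creep '[{"x":0,"y":0,"z":0,"rx":0,"ry":0,"rz":4.5,"grip":0.45},{"x":0,"y":0,"z":0,"rx":0,"ry":0,"rz":4.5,"grip":0.45},{"x":0,"y":0,"z":0,"rx":0,"ry":0,"rz":4.5,"grip":0.45},{"x":0,"y":0,"z":0,"rx":5,"ry":0,"rz":0,"grip":0.45},{"x":0,"y":0,"z":0,"rx":5,"ry":0,"rz":0,"grip":0.45},{"x":0,"y":0,"z":0,"rx":4.9,"ry":0,"rz":0,"grip":0.45},{"x":0,"y":0,"z":0,"rx":0,"ry":0,"rz":0,"grip":0.45},{"x":0,"y":0,"z":0,"rx":0,"ry":0,"rz":0,"grip":0.45},{"x":0,"y":0,"z":0,"rx":0,"ry":0,"rz":0,"grip":0.45},{"x":0,"y":0,"z":0,"rx":0,"ry":0,"rz":0,"grip":0.45}]'
cat >> h.py <<'E'
from scipy.spatial.transform import Rotation as Rot
O=np.array([.547,-.238,0]);B=Rot.from_euler("z",-13.5,degrees=True).as_matrix()
def rep(th=.26,x=-.005,along=.017):
    s=ctrl.get_state();M=Rot.from_quat(s["tcp_rot"]).as_matrix()
    g=np.array([x,-along*np.sin(th),.084-along*np.cos(th)]);W=O+B@g
    D=B@Rot.from_rotvec([-th,0,0]).as_matrix()@np.diag([-1,1,-1])
    print("local tcp",(B.T@(s["eef_pos"]-O)*1000).round(1),"togo tool mm",(M.T@(W-s["eef_pos"])*1000).round(1),"rot deg",Rot.from_matrix(M.T@D).as_rotvec(degrees=True).round(2),"F",s["contact_force"].round(1),s["wrist_torque"].round(2),round(s["opening"],3),s["finger_force"])
E
python3 -c "
from h import *;rep()"
```

```text
time: 10.65
eef_pos: [0.5438, -0.222, 0.2139]
tcp_rot: [0.001, 1.0, 0.001, -0.001]
contact_force: [-0.4, -0.3, 0.2]
opening: 0.5
finger_force: 0.0
time: 11.48
eef_pos: [0.5439, -0.2204, 0.216]
tcp_rot: [0.117, 0.985, -0.128, -0.015]
contact_force: [0.5, -0.6, -0.3]
opening: 0.448
finger_force: 0.0
local tcp [ -7.1  16.4 216. ] togo tool mm [ -2.2  18.  148.8] rot deg [ 0.06 -0.01  0.  ] F [ 0.5 -0.6 -0.3] [ 0.05 -0.01 -0.01] 0.448 0.0
```

```bash
python3 -m creep '[{"x":-2,"y":9,"z":0,"rx":0,"ry":0,"rz":0,"grip":0.45},{"x":0,"y":9,"z":5,"rx":0,"ry":0,"rz":0,"grip":0.45},{"x":0,"y":0,"z":15,"rx":0,"ry":0,"rz":0,"grip":0.45},{"x":0,"y":0,"z":25,"rx":0,"ry":0,"rz":0,"grip":0.45},{"x":0,"y":0,"z":25,"rx":0,"ry":0,"rz":0,"grip":0.45},{"x":0,"y":0,"z":15,"rx":0,"ry":0,"rz":0,"grip":0.45},{"x":0,"y":0,"z":10,"rx":0,"ry":0,"rz":0,"grip":0.45},{"x":0,"y":0,"z":5,"rx":0,"ry":0,"rz":0,"grip":0.45},{"x":0,"y":0,"z":0,"rx":0,"ry":0,"rz":0,"grip":0.45},{"x":0,"y":0,"z":0,"rx":0,"ry":0,"rz":0,"grip":0.45}]'
python3 - <<'E'
from h import *
rep()
o=[]
for n,(u0,v0,u1,v1) in(("top",(350,150,450,240)),("side",(260,100,360,190))):
    o.append(cv2.resize(optics.read_camera(n)["color"][v0:v1,u0:u1],None,fx=4,fy=4,interpolation=2))
cv2.imwrite("pics/c4.png",np.hstack(o))
E
```

```text
time: 12.32
eef_pos: [0.5446, -0.2288, 0.1154]
tcp_rot: [0.116, 0.985, -0.129, -0.015]
contact_force: [-0.1, -0.1, 0.5]
opening: 0.448
finger_force: 0.0
local tcp [ -4.5   8.4 115.4] togo tool mm [ 0.6 -0.1 49.5] rot deg [-0.01  0.06  0.01] F [-0.1 -0.1  0.5] [ 0.1  -0.03  0.03] 0.448 0.0
```

View pics/c4.png

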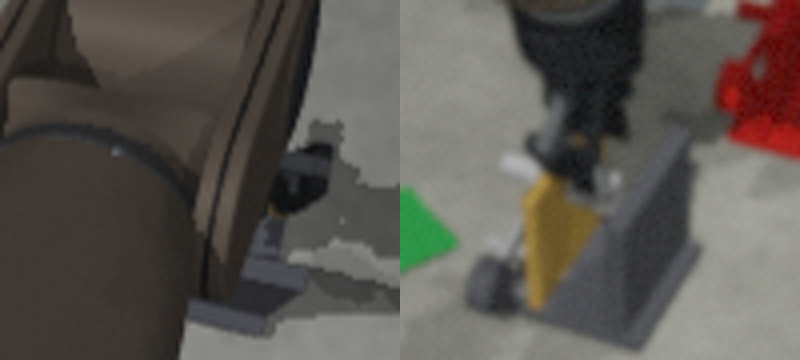

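The fingers are entering the gap and straddle the head (side crop about (605,190)). Next I descend and grip.

```bash
python3 -m creep '[{"x":0.5,"y":0,"z":5,"rx":0,"ry":0,"rz":0,"grip":0.45},{"x":0,"y":0,"z":8,"rx":0,"ry":0,"rz":0,"grip":0.45},{"x":0,"y":0,"z":8,"rx":0,"ry":0,"rz":0,"grip":0.45},{"x":0,"y":0,"z":8,"rx":0,"ry":0,"rz":0,"grip":0.45},{"x":0,"y":0,"z":8,"rx":0,"ry":0,"rz":0,"grip":0.45},{"x":0,"y":0,"z":6,"rx":0,"ry":0,"rz":0,"grip":0.45},{"x":0,"y":0,"z":4,"rx":0,"ry":0,"rz":0,"grip":0.45},{"x":0,"y":0,"z":2,"rx":0,"ry":0,"rz":0,"grip":0.45},{"x":0,"y":0,"z":0,"rx":0,"ry":0,"rz":0,"grip":0.45},{"x":0,"y":0,"z":0,"rx":0,"ry":0,"rz":0,"grip":0.45}]'
python3 -c "
from h import *;rep()"
```

```text
time: 13.25
eef_pos: [0.5408, -0.2409, 0.0675]
tcp_rot: [0.116, 0.985, -0.129, -0.015]
contact_force: [0.8, -0.0, -0.2]
opening: 0.449
finger_force: 0.0
local tcp [-5.3 -4.3 67.5] togo tool mm [-0.3 -0.1 -0. ] rot deg [-0.01  0.02  0.02] F [ 0.8 -0.  -0.2] [ 0.18 -0.01  0.01] 0.449 0.0
```

```bash
python3 -m creep '[{"x":0,"y":0,"z":0,"rx":0,"ry":0,"rz":0,"grip":0.3},{"x":0,"y":0,"z":0,"rx":0,"ry":0,"rz":0,"grip":0.2},{"x":0,"y":0,"z":0,"rx":0,"ry":0,"rz":0,"grip":0.1},{"x":0,"y":0,"z":0,"rx":0,"ry":0,"rz":0,"grip":0.05},{"x":0,"y":0,"z":0,"rx":0,"ry":0,"rz":0,"grip":0.05},{"x":0,"y":0,"z":0,"rx":0,"ry":0,"rz":0,"grip":0.05},{"x":0,"y":0,"z":0,"rx":0,"ry":0,"rz":0,"grip":0.05},{"x":0,"y":0,"z":0,"rx":0,"ry":0,"rz":0,"grip":0.05},{"x":0,"y":0,"z":0,"rx":0,"ry":0,"rz":0,"grip":0.05},{"x":0,"y":0,"z":0,"rx":0,"ry":0,"rz":0,"grip":0.05}]' 30
python3 -c "
from h import *;rep()"
```

```text
time: 14.08
eef_pos: [0.5412, -0.2401, 0.0678]
tcp_rot: [0.117, 0.985, -0.128, -0.015]
contact_force: [1.5, 5.5, 1.9]
opening: 0.16
finger_force: 30.5
local tcp [-5.1 -3.4 67.8] togo tool mm [-0.1 -0.9  0.5] rot deg [ 0.07  0.06 -0.03] F [1.5 5.5 1.9] [ 0.78 -0.2  -0.23] 0.16 30.49997627735138
```

```bash
python3 -m creep '[{"x":0,"y":0.5,"z":0,"rx":0,"ry":0,"rz":0,"grip":0.05},{"x":0,"y":0.4,"z":0,"rx":0,"ry":0,"rz":0,"grip":0.05},{"x":0,"y":0,"z":0,"rx":0,"ry":0,"rz":0,"grip":0.05},{"x":0,"y":0,"z":0,"rx":0,"ry":0,"rz":0,"grip":0.05},{"x":0,"y":0.4,"z":0,"rx":-1.5,"ry":0,"rz":0,"grip":0.05},{"x":0,"y":0.4,"z":0,"rx":-1.5,"ry":0,"rz":0,"grip":0.05},{"x":0,"y":0.5,"z":0,"rx":-1.5,"ry":0,"rz":0,"grip":0.05},{"x":0,"y":0.4,"z":0,"rx":-1.5,"ry":0,"rz":0,"grip":0.05},{"x":0,"y":0,"z":0,"rx":0,"ry":0,"rz":0,"grip":0.05},{"x":0,"y":0,"z":0,"rx":0,"ry":0,"rz":0,"grip":0.05}]' 100
python3 -c "
from h import *;rep(0)"
```

```text
time: 14.92
eef_pos: [0.5416, -0.2384, 0.0676]
tcp_rot: [0.118, 0.99, -0.077, -0.009]
contact_force: [-0.1, 5.4, 5.4]
opening: 0.145
finger_force: 98.7
local tcp [-5.1 -1.6 67.6] togo tool mm [-0.1  1.7  0.3] rot deg [-8.86  0.06 -0.05] F [-0.1  5.4  5.4] [ 0.46 -0.13 -0.37] 0.145 98.66111040115356
```

```bash
python3 -m creep '[{"x":0,"y":0.5,"z":0,"rx":-1.5,"ry":0,"rz":0,"grip":0.05},{"x":0,"y":0.6,"z":0,"rx":-1.5,"ry":0,"rz":0,"grip":0.05},{"x":0,"y":0.6,"z":0,"rx":-1.5,"ry":0,"rz":0,"grip":0.05},{"x":0,"y":0.5,"z":0,"rx":-1.5,"ry":0,"rz":0,"grip":0.05},{"x":0,"y":0.5,"z":0,"rx":-1.5,"ry":0,"rz":0,"grip":0.05},{"x":0,"y":0.5,"z":0,"rx":-1.4,"ry":0,"rz":0,"grip":0.05},{"x":0,"y":0,"z":0,"rx":0,"ry":0,"rz":0,"grip":0.05},{"x":0,"y":0,"z":0,"rx":0,"ry":0,"rz":0,"grip":0.05},{"x":0,"y":0,"z":0,"rx":0,"ry":0,"rz":0,"grip":0.05},{"x":0,"y":0,"z":0,"rx":0,"ry":0,"rz":0,"grip":0.05}]'
python3 - <<'E'
from h import *
rep(0)
T=optics.read_camera("top");S=optics.read_camera("side")
cv2.imwrite("pics/T5.png",T["color"]);cv2.imwrite("pics/S5.png",S["color"])
o=[]
for d,(u0,v0,u1,v1) in((T,(345,150,445,240)),(S,(250,120,350,210))):
    o.append(cv2.resize(d["color"][v0:v1,u0:u1],None,fx=4,fy=4,interpolation=2))
cv2.imwrite("pics/c5.png",np.hstack(o))
for th in(0,.13,.26):
    X=O+B@[.043,.092*np.cos(th),.084-.092*np.sin(th)]; print(th,"T",proj(T,X),"S",proj(S,X))
# dark-disc blob centroid: before (side3/top3) vs now
for n,a,(u0,v0,u1,v1) in(("T",("pics/top3.png","pics/T5.png"),(355,160,378,195)),("S",("pics/side3.png","pics/S5.png"),(262,135,296,185))):
    for f in a:
        g=cv2.imread(f).max(2)[v0:v1,u0:u1];m=(g<72).astype(np.uint8)
        k,l,st,c=cv2.connectedComponentsWithStats(m);i=1+np.argmax(st[1:,4]);print(n,f,c[i]+[u0,v0],st[i])
E
```

```text
time: 15.75
eef_pos: [0.5422, -0.2359, 0.0674]
tcp_rot: [0.118, 0.993, -0.0, 0.0]
contact_force: [-1.9, 2.8, 6.4]
opening: 0.15
finger_force: 98.9
local tcp [-5.1  0.9 67.4] togo tool mm [-0.1 -0.9  0.4] rot deg [-0.04  0.06 -0.02] F [-1.9  2.8  6.4] [ 0.22 -0.04 -0.51] 0.15 98.92908811569214
0 T [367.47408338 176.93426889] S [281.38665944 164.66928545]
0.13 T [367.26651782 178.39785204] S [281.84484189 167.84134251]
0.26 T [367.70228506 179.9404985 ] S [282.55092384 170.52002171]
T pics/top3.png [369.69333333 180.82666667] [ 6 16 16  9 75]
T pics/T5.png [369.4173913  177.02608696] [  5  12  17  10 115]
S pics/side3.png [285.55 172.8 ] [20 32  8 12 60]
S pics/S5.png [284.34615385 167.88461538] [18 26 10 15 78]
```

View pics/c5.png

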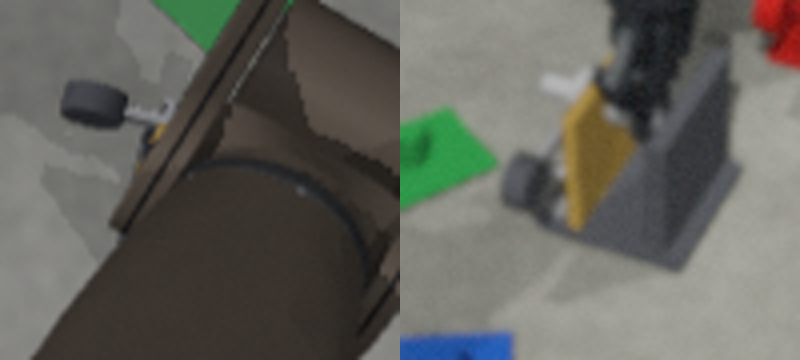

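The weight has risen from side (281.7,170.7) to (280,165), and level predicts (281.4,164.7). I'll do one subpixel check of the shift.

```bash
python3 - <<'E'
from h import *
rep(0)
for n,f,(u0,v0,u1,v1) in(("side","pics/side3.png",(274,162,290,180)),("top","pics/top3.png",(359,171,377,187))):
    d=optics.read_camera(n);up=lambda i:cv2.resize(cv2.GaussianBlur(i,(3,3),0),None,fx=8,fy=8,interpolation=2)
    A=up(cv2.imread(f)[v0:v1,u0:u1]);C=up(d["color"][v0-10:v1+6,u0-6:u1+6])
    r=cv2.matchTemplate(C,A,cv2.TM_CCOEFF_NORMED);_,q,_,p=cv2.minMaxLoc(r)
    print(n,q,"shift",p[0]/8-6,p[1]/8-10)
    X=lambda t:proj(d,O+B@[.043,.092*np.cos(t),.084-.092*np.sin(t)])
    for t in(-.05,0,.05):print(t,X(t)-X(.26))
E
```

```text
local tcp [-5.1  0.9 67.4] togo tool mm [-0.1 -0.9  0.4] rot deg [-0.04  0.06 -0.02] F [-2.6  3.5  5.5] [ 0.22 -0.07 -0.49] 0.148 98.92792582511902
side 0.9366636872291565 shift -1.125 -6.0
-0.05 [-1.27099165 -7.19221358]
0 [-1.16426439 -5.85073625]
0.05 [-1.01848683 -4.57515258]
top 0.933568000793457 shift 0.0 -2.75
-0.05 [ 0.02743672 -3.54234562]
0 [-0.22820168 -3.00622961]
0.05 [-0.38563896 -2.4543946 ]
```

```bash
python3 -c "
from plant import sign_off;print(sign_off())"
```

```text
the job is handed in; nothing more can be done
None
```

The job is handed in: the cover is laid knob up on the bench, and the gripper is still holding the hidden bolt head with the spanner level to within about 0.02 rad by camera.

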